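# Flip the guarded toggle of the red switch box

## Robot

A 6-joint arm with a two-finger parallel gripper is mounted at the origin on a cart in front of the work surface, level with it; the furniture and walls round the work are solid. World frame = base frame: x ahead of the robot, y to its left, z up, the work surface at z = 0. Lengths are in m, angles in rad, forces in N, time in s.
With the tool pointing down it reaches from about 0.25 to 0.775 m from the base axis. Payload 4 kg.
Tool frame: the origin (TCP) lies at the centre of the arm's flange, where the gripper is bolted on; the fingertips stand 199 mm ahead of it and the grasp point (between the pads) lies 180 mm ahead of it (robot.tcp_to_tips is the distance from the TCP to the fingertips, in m); z points along the fingers, y is the line along which they close (so a half turn about z gives the same grasp; the last joint's range is limited). The gripper opens to 94 mm and grips with 3 to 60 N. Pads are 16 mm wide; open, the fingers measure 119 mm over their backs; the gripper's body (75 mm by 177 mm) begins 78 mm behind the grasp point.
Start: joints at [-1.266, 0.087, 1.371, -0, 1.684, -0.103], TCP at [0.218, -0.505, 0.405] pointing down, gripper open.
Joint ranges: [-3.1, 3.1], [-0.76, 2.03], [0.27, 2.55], [-1.08, 4.22], [0.17, 2.65], [-2.57, 2.57]. Speed limits (rad/s): [2.79, 2.79, 3.14, 3.14, 3.14, 3.14].

## Interface

Orientations are given as [roll, pitch, yaw] about the fixed x, y, z axes, in that order (R = Rz(yaw) Ry(pitch) Rx(roll)).
In Python, from bench import telemetry, snapshot, ticket, robot gives the robot as it stands.
- The arm moves only by the tool apply_moves, never from a script. Its argument "moves" is a list that holds one entry, the list of rows, each a list of 5 numbers: the shift along the tool's x, y, z in units of 50 mm (1.0 is 50 mm), then the turn about the tool's z in units of 10 degrees (1.0 is 10 degrees), then the closure, from 0 (fully open) to 1 (shut). A call has 1 to 10 rows; each row is the pose to reach, as a shift and turn from the pose commanded when the call began, along the tool's axes at that moment; what a row does not reach only later rows make up. A row lasts 1/8 s, in which the tool goes at most 62.5 mm and 10.7 degrees, less where a joint would pass 70% of its speed; a pose out of reach is approached as far as the arm can. A call with a gripper value outside its range is refused whole. The fingers move at their own pace and stop on an object; the grip force is fixed at half the most. Time passes only in rows, so rows that repeat a pose let the fingers close. It gives the time, the measured TCP pose, the force, the opening and the grip force at its end, in the units of the state.
- telemetry.get_obs(): the state, without advancing time (a new reading comes with each control period).
- snapshot(name): name is "scene" or "top"; returns a dict with "image" (480x640x3 uint8, red, green, blue), "fovy" (degrees; the focal length in pixels is half the picture's height over the tangent of half this angle, whatever the lens; pixels are square), "cx", "cy" (the principal point, pixels), "R" (3x3) and "t" (3): a world point X has camera coordinates R X + t. Camera axes: x right, y down, z forward; pixel columns grow to the right and rows downward; lengths in m; the calibration is good to about 2 mm. A picture is of the moment at which its call begins. There is no depth.
- ticket.close_job(): hands the job in; it is judged then, once.
The state is a dict: "time": time; "joint_positions": joint angles; "qvel": joint speeds; "joint_torque": joint torques, N m; "tool_pos": TCP position; "ee_rot": TCP orientation; "wrist_force": force on the tool from outside, world axes, zero at the start; "wrist_torque": the same for the moment, N m; "width": finger opening in m; "finger_force": force on a finger pad.
Only numpy, scipy, OpenCV 4.12 (cv2) and the standard library are available. Lean on these libraries where they do the work, as an engineer would, in place of code of your own. Each camera call takes 0.05 s, during which the arm holds its last target. There are 200 camera calls.

## Task

Switch on the red-guarded switch box: lift its hinged guard with the back of a finger and, while the guard is held up, push the toggle beneath fully over to the back, then take the finger out so that the guard drops shut over it. Work gently with the fingers from outside: pinch nothing, lift nothing but the guard, and do not shift or tip the box. Leave the blue-guarded box switched off and shut, and leave everything else on the bench where it is.

Things in the scene. Friction and masses are not known exactly. Their poses are not given: they have to be found in the camera images.
- red_box: grey switch box with a red guard, loose on rubber feet, 0.9 kg. Origin on the bench under the toggle pivot; x runs from its front (lamp, black fuse cap; facing right of the robot) to its back, y left, z up. Case in its frame, mm: x -30..68, y -46..46, flat top z 55. Guard hinge line along y at x 24, z 70, between steel brackets out to y +-21, z 76. Toggle pivot x 0, z 57
- red_guard (a joint): red guard (40 g): 0 = down over the toggle, grows as its front rises, stop 1.15 rad; never stays up, weight and a weak spring shut it. Down, in mm of the box: upturned channel 26 wide, x -28..28, z 67..90, shut at front and sides; from its front foot (x -28, z 67) a flat lip 36 wide, 3 thick flares forward and up at 0.7 rad to x -44, z 82, 14 past the case front, free below
- red_lip (a point): middle of the rounded front edge (4 mm thick) of the red guard's finger lip; guard down: x = -42, z = 81 mm of the red box
- red_toggle (a joint): metal toggle under the red guard, turns about the box's y axis; 22 mm from pivot to the centre of its 9 mm ball. 0 = off, leans 0.42 rad to the front; 0.84 = on, leans 0.42 rad to the back; stays where it is left; friction only, about 1.5 N at the ball
- red_knob (a point): centre of the 9 mm ball end of the red box's toggle; off: x = -9, z = 77 mm of the box; on: x = +9, z = 77 mm; upright: z = 79 mm
- blue_box: grey switch box with a blue guard, loose on rubber feet, 0.9 kg. Origin on the bench under the toggle pivot; x runs from its front (lamp, black fuse cap; facing right of the robot) to its back, y left, z up. Case in its frame, mm: x -30..68, y -46..46, flat top z 55. Guard hinge line along y at x 24, z 70, between steel brackets out to y +-21, z 76. Toggle pivot x 0, z 57. Not to be operated
- blue_guard (a joint): blue guard (40 g): 0 = down over the toggle, grows as its front rises, stop 1.15 rad; never stays up, weight and a weak spring shut it. Down, in mm of the box: upturned channel 26 wide, x -28..28, z 67..90, shut at front and sides; from its front foot (x -28, z 67) a flat lip 36 wide, 3 thick flares forward and up at 0.7 rad to x -44, z 82, 14 past the case front, free below
- blue_toggle (a joint): metal toggle under the blue guard, turns about the box's y axis; 22 mm from pivot to the centre of its 9 mm ball. 0 = off, leans 0.42 rad to the front; 0.84 = on, leans 0.42 rad to the back; stays where it is left; friction only, about 1.5 N at the ball
- marker: fat marker with a green cap, 120 x 14 x 15 mm, lying crosswise behind the boxes; origin under its middle
- loupe: black eye loupe, 32 mm across, 28 mm tall; origin under its middle
- air_blower: blue rubber puffer, 82 x 54 x 52 mm; origin under its middle
- notebook: small wire-bound notebook, 62 x 88 x 12 mm; origin under its middle
- rodico_pot: tiny red-footed pot, 22 mm across, 18 mm tall; origin under its middle
- parts_tray: round blue compartment tray, 93 mm across, 15 mm tall; origin under its middle

How it is judged:
By the outcome, as a careful person would: the job done as asked, in the order asked, and still so for the second after the job is handed in, with the robot touching nothing.
It also fails if it takes over 40 s, if anything falls off the work surface, if the arm or the gripper's body presses on something with over 40 N, if the wrist force passes 120 N, or if a joint passes its speed limit or range.

## Working session

There is one attempt and no reset: what is moved stays moved. The work goes in short steps, Python scripts to look and compute and a tool call to move; the robot and the scene stay as the last step left them, time stands still between calls to the robot, and variables do not carry over. Pictures are saved under pics/ and viewed, at most 10 in all, crops included, and the job is handed in when it is done.

Besides the shell and the picture viewer there is one more tool, called after "Call:" in YAML: its name, and indented under it one key for each argument. apply_moves: Moves the arm, as the interface text tells. Its arguments: {"type":"object","properties":{"moves":{"type":"array","items":{"type":"array","items":{"type":"array","items":{"type":"number"}}}}},"required":["moves"]}

```bash
mkdir -p pics; python3 - <<'E'
from bench import telemetry, snapshot, ticket, robot
import cv2,numpy as np
for n in("scene","top"):
    s=snapshot(n); cv2.imwrite(f"pics/{n}0.png",s["image"][:,:,::-1])
    print(n,s["fovy"],s["cx"],s["cy"],np.round(s["R"],4).tolist(),np.round(s["t"],4).tolist())
o=telemetry.get_obs();print({k:np.round(v,3).tolist() for k,v in o.items()})
E
```

```text
scene 55.13543767330083 323.33031583515157 237.1088253134767 [[-0.8706, -0.4919, -0.01], [-0.203, 0.3776, -0.9035], [0.4482, -0.7845, -0.4286]] [0.4832, 0.2013, 0.8063]
top 57.08355965198493 316.0000899011625 240.1921001668238 [[-0.016, -0.9997, -0.0156], [-0.991, 0.018, -0.1328], [0.133, 0.0134, -0.991]] [-0.0072, 0.5313, 0.9075]
{'time': 0.1, 'joint_positions': [-1.266, 0.088, 1.372, -0.0, 1.684, -0.103], 'qvel': [-0.001, -0.002, -0.003, -0.0, 0.0, -0.0], 'joint_torque': [0.002, -34.125, -30.33, 0.072, 0.03, -0.0], 'tool_pos': [0.218, -0.505, 0.404], 'ee_rot': [-3.14, -0.0, 0.408], 'wrist_force': [0.568, -0.582, 0.049], 'wrist_torque': [-0.02, -0.01, -0.047], 'finger_force': 0.0, 'width': 0.094}
```

View pics/scene0.png

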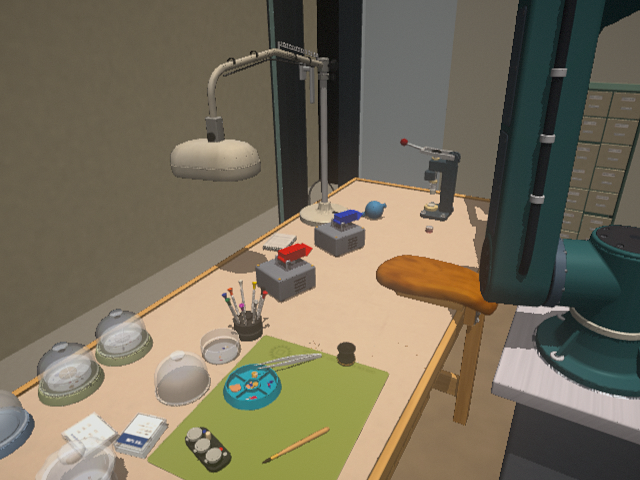

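View pics/top0.png

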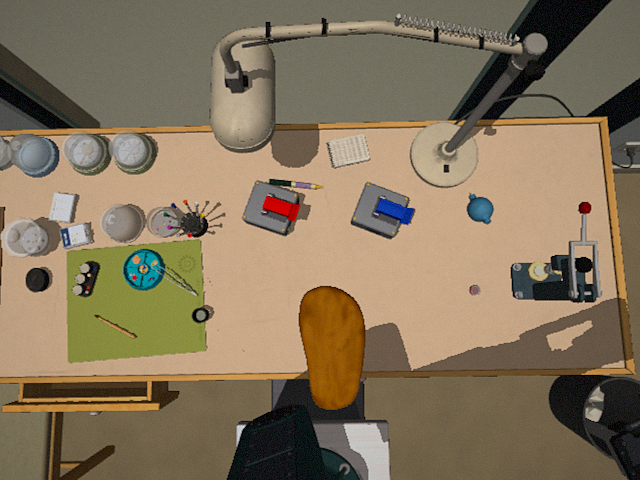

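The red-guarded box is near top (275,207) with its lip to the right at about (300,212). The blue box is near (382,210), and the lamp head hangs near (243,95). Next I'll measure the red guard and box.

```bash
cat > h.py <<'E'
from bench import telemetry, snapshot, ticket, robot
import cv2,numpy as np
def cam(n):
    s=snapshot(n); s["f"]=240/np.tan(np.radians(s["fovy"])/2); s["R"]=np.array(s["R"]);s["t"]=np.array(s["t"]);return s
def ray(s,p,z):
    d=s["R"].T@np.array([(p[0]-s["cx"])/s["f"],(p[1]-s["cy"])/s["f"],1]); c=-s["R"].T@s["t"]
    return c+d*(z-c[2])/d[2]
def proj(s,X):
    q=s["R"]@np.array(X)+s["t"]; return np.array([s["cx"],s["cy"]])+s["f"]*q[:2]/q[2]
E
python3 - <<'E'
from h import *
print([a for a in dir(robot) if a[0]!='_'])
s=cam("top"); im=s["image"]; hsv=cv2.cvtColor(im,cv2.COLOR_RGB2HSV)
for nm,lo,hi,x0,x1 in(("red",(0,170,80),(8,255,255),240,320),("blue",(112,150,60),(130,255,255),345,420)):
    m=cv2.inRange(hsv,lo,hi); m[:, :x0]=0;m[:,x1:]=0;m[:180]=0;m[240:]=0
    c=max(cv2.findContours(m,0,2)[0],key=cv2.contourArea); r=cv2.minAreaRect(c); b=cv2.boxPoints(r)
    print(nm,cv2.contourArea(c),[np.round(ray(s,p,.085),4).tolist() for p in b])
    # grey case
    g=((hsv[...,1]<50)&(hsv[...,2]>60)&(hsv[...,2]<190)).astype(np.uint8)*255
    g[:, :x0]=0;g[:,x1:]=0;g[:180]=0;g[240:]=0
    g=cv2.morphologyEx(g|m,cv2.MORPH_OPEN,np.ones((3,3)))
    c=max(cv2.findContours(g,0,2)[0],key=cv2.contourArea); r=cv2.minAreaRect(c)
    print(r,[np.round(ray(s,p,.055),4).tolist() for p in cv2.boxPoints(r)])
cv2.imwrite("pics/t1.png",cv2.resize(im[170:250,230:430,::-1],None,fx=4,fy=4,interpolation=cv2.INTER_CUBIC))
s=cam("scene");cv2.imwrite("pics/s1.png",cv2.resize(s["image"][190:310,240:400,::-1],None,fx=5,fy=5,interpolation=cv2.INTER_CUBIC))
E
```

```text
['IKError', 'tcp_to_tips']
red 451.5 [[0.5901, 0.0944, 0.085], [0.625, 0.0821, 0.085], [0.5989, 0.0142, 0.085], [0.5643, 0.0268, 0.085]]
((272.29998779296875, 207.0999755859375), (50.596439361572266, 42.374515533447266), 18.434946060180664) [[0.576, 0.1398, 0.055], [0.6627, 0.1116, 0.055], [0.6257, 0.0095, 0.055], [0.5401, 0.0386, 0.055]]
blue 107.5 [[0.5646, -0.1732, 0.085], [0.5961, -0.1848, 0.085], [0.5847, -0.216, 0.085], [0.5534, -0.2043, 0.085]]
((380.02374267578125, 208.93763732910156), (46.457393646240234, 42.31895065307617), 20.85445785522461) [[0.569, -0.0903, 0.055], [0.6538, -0.1246, 0.055], [0.616, -0.215, 0.055], [0.5323, -0.1799, 0.055]]
```

View pics/t1.png

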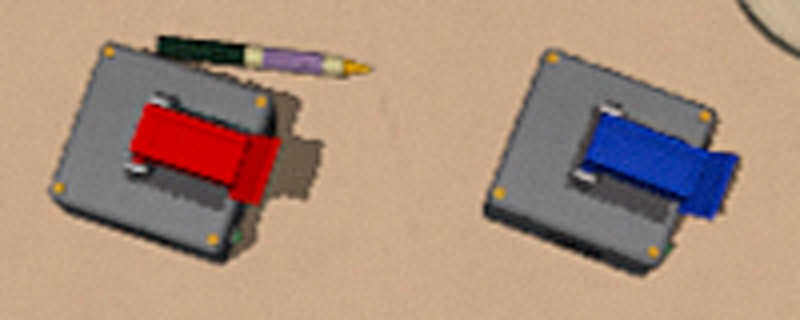

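The crop shows both boxes with orange screws at the case corners and the red guard pointing right and slightly down. The red rectangle measures 72.6 x 37 mm, which matches the guard. I'll check the lamp height and refine the origin from the screws.

```bash
python3 - <<'E'
from h import *
a=cam("top");b=cam("scene")
P=lambda s:np.array([[s["f"],0,s["cx"]],[0,s["f"],s["cy"]],[0,0,1]])@np.c_[s["R"],s["t"]]
for p,q in(((243,100),(215,160)),((243,148),(232,180))):
    X=cv2.triangulatePoints(P(a),P(b),np.array(p,float),np.array(q,float));print((X[:3]/X[3]).ravel().round(3))
sc=np.array([(110,52),(262,101),(213,240),(58,188)])/4+[230,170]
w=np.array([ray(a,p,.056) for p in sc])[:,:2]; print(w.round(4))
u=(w[1]+w[2]-w[0]-w[3]); ang=np.arctan2(-u[1],-u[0]); u=-u/np.linalg.norm(u); print("ang",ang,"origin",w.mean(0)-.019*u, "lip",w.mean(0)-.061*u)
E
```

```text
[0.743 0.102 0.271]
[0.681 0.114 0.239]
[[0.6536 0.1061]
 [0.6253 0.0253]
 [0.5512 0.0518]
 [0.5805 0.1335]]
ang 1.2301583520992057 origin [0.59626974 0.06127751] lip [0.58223803 0.02169076]
```

Call:
apply_moves:
  moves:
    - [[1.03, -0.62, 0, 0.44, 1], [2.06, -1.25, 0, 0.88, 1], [3.1, -1.87, 0, 1.33, 1], [4.14, -2.5, 0, 1.77, 1], [5.17, -3.12, 0, 2.2, 1], [6.2, -3.75, 0, 2.66, 1], [7.24, -4.37, 0, 3.1, 1], [8.28, -5.0, 0, 3.54, 1], [9.3, -5.62, 0, 4.0, 1], [10.35, -6.25, 0, 4.43, 1]]

```text
time: 1.55
tool_pos: [0.5701, -0.011, 0.4048]
ee_rot: [3.141, -0.001, -0.368]
wrist_force: [0.1, 0.2, 1.3]
width: 0.0008
finger_force: 0.0
```

```bash
python3 - <<'E'
from h import *
s=cam("scene");a=cam("top")
p=proj(s,[.57,-.011,.206]);print(p)
x,y=map(int,p); A=cv2.resize(s["image"][40:280,160:420,::-1],None,fx=2.3,fy=2.3,interpolation=cv2.INTER_CUBIC)
cv2.imwrite("pics/g1.png",A)
E
```

```text
[318.79025778 188.10650879]
```

View pics/g1.png

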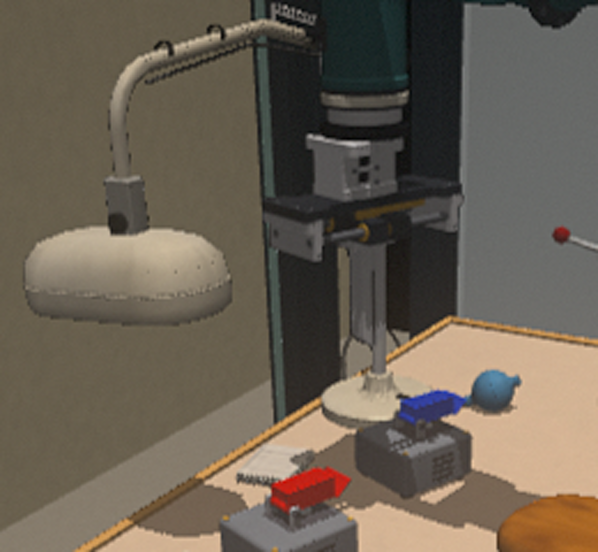

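Above the stage point: the closed fingers at crop (360,300) look straight, and the lamp head stands behind and left of the gripper. I'll descend in front of the red lip.

Call:
apply_moves:
  moves:
    - [[0, 0, 0.8, 0, 1], [0, 0, 1.7, 0, 1], [0, 0, 2.6, 0, 1], [0, 0, 3.3, 0, 1], [0, -0.2, 3.3, 0, 1], [0, -0.32, 3.3, 0, 1], [0, -0.32, 3.3, 0, 1]]

```text
time: 2.52
tool_pos: [0.576, 0.0026, 0.2423]
ee_rot: [-3.14, -0.005, -0.364]
wrist_force: [-0.2, -1.3, -0.7]
width: 0.0001
finger_force: 0.0
```

```bash
python3 - <<'E'
from h import *
s=cam("scene");a=cam("top")
A=cv2.resize(s["image"][160:310,230:390,::-1],None,fx=3.7,fy=3.7,interpolation=cv2.INTER_CUBIC)
cv2.imwrite("pics/g2.png",A)
cv2.imwrite("pics/t2.png",cv2.resize(a["image"][160:260,230:390,::-1],None,fx=5,fy=5,interpolation=cv2.INTER_CUBIC))
o=telemetry.get_obs();print(o["wrist_force"],o["tool_pos"])
E
```

```text
[-0.72045621 -0.45018809  0.92218898] [0.57558434 0.00223132 0.241699  ]
```

View pics/g2.png

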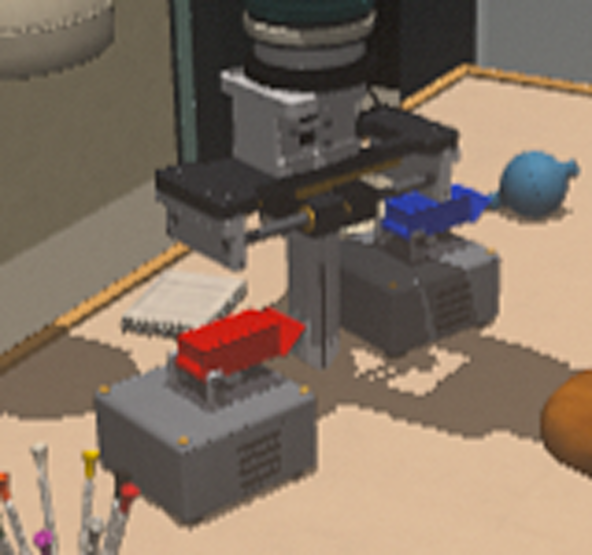

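The finger stands clear, just in front of the red lip at crop (305,330). I'll lower it a little, close up, then press and raise together so friction carries the lip up.

Call:
apply_moves:
  moves:
    - [[0, 0, 0.25, 0, 1], [0, -0.06, 0.25, 0, 1], [0, -0.1, 0.22, 0, 1], [0, -0.13, 0.12, 0, 1], [0, -0.16, 0.02, 0, 1], [0, -0.2, -0.08, 0, 1], [0, -0.24, -0.18, 0, 1], [0, -0.28, -0.28, 0, 1], [0, -0.33, -0.36, 0, 1]]

```text
time: 3.75
tool_pos: [0.5806, 0.0165, 0.2586]
ee_rot: [3.138, -0.0, -0.366]
wrist_force: [-3.4, -6.4, 3.4]
width: 0.0004
finger_force: 3.4
```

```bash
python3 - <<'E'
from h import *
s=cam("scene")
A=cv2.resize(s["image"][160:310,230:390,::-1],None,fx=3.7,fy=3.7,interpolation=cv2.INTER_CUBIC)
cv2.imwrite("pics/g3.png",A)
o=telemetry.get_obs();print(o["wrist_force"],o["tool_pos"])
E
```

```text
[-4.02701774 -4.40626235  2.92361132] [0.5808368  0.01676406 0.25926403]
```

View pics/g3.png

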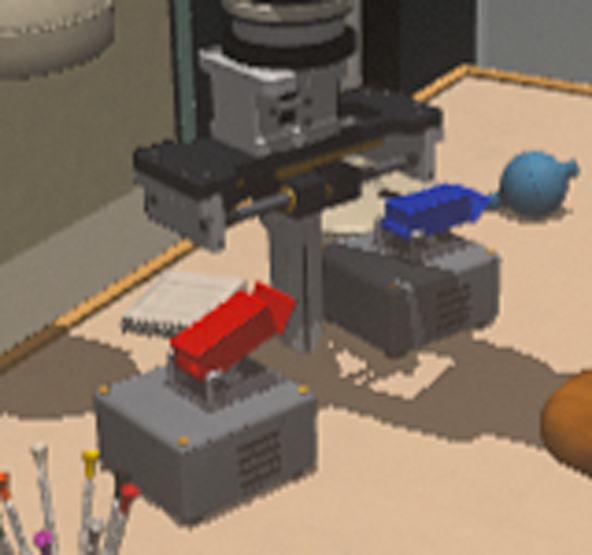

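The guard is up about 0.35 rad, riding on the finger's back, and the box's corners have not moved. I'll continue forward and up, then lower the tip beside the toggle.

Call:
apply_moves:
  moves:
    - [[0, -0.04, -0.08, 0, 1], [0, -0.08, -0.16, 0, 1], [0, -0.13, -0.24, 0, 1], [0, -0.18, -0.3, 0, 1], [0, -0.24, -0.34, 0, 1], [0, -0.3, -0.34, 0, 1], [0, -0.3, -0.2, 0, 1], [0, -0.3, -0.05, 0, 1], [0, -0.3, 0, 0, 1]]

```text
time: 4.92
tool_pos: [0.5859, 0.0315, 0.2562]
ee_rot: [3.141, 0.002, -0.365]
wrist_force: [-0.7, -0.5, 1.2]
width: 0.0004
finger_force: 0.3
```

```bash
python3 - <<'E'
from h import *
s=cam("scene")
A=cv2.resize(s["image"][160:310,230:390,::-1],None,fx=3.7,fy=3.7,interpolation=cv2.INTER_CUBIC)
cv2.imwrite("pics/g4.png",A)
o=telemetry.get_obs();print(o["wrist_force"],o["tool_pos"])
E
```

```text
[-0.53930542 -0.60937963 -0.18818537] [0.58585817 0.03153238 0.25622593]
```

View pics/g4.png

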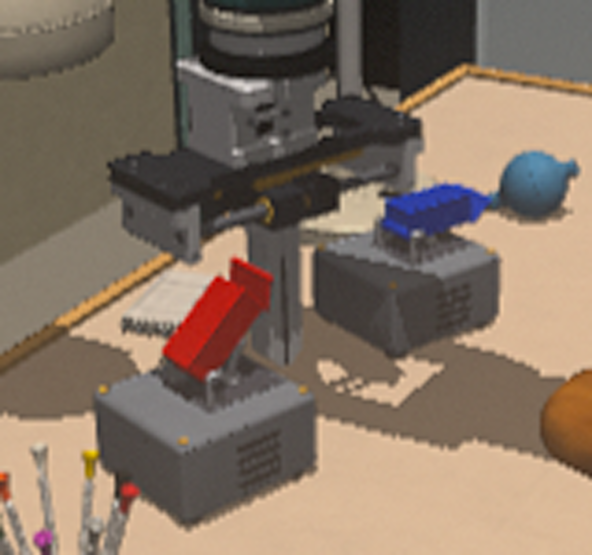

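The guard is at about 0.7 rad and the box is still in place. The finger face is at x≈-19 mm with the tip at z≈57, so I'll raise it 4 mm and push the toggle.

Call:
apply_moves:
  moves:
    - [[0, -0.05, -0.08, 0, 1], [0, -0.1, -0.08, 0, 1], [0, -0.15, -0.08, 0, 1], [0, -0.2, -0.08, 0, 1], [0, -0.25, -0.08, 0, 1], [0, -0.29, -0.08, 0, 1], [0, -0.32, -0.08, 0, 1]]

```text
time: 5.85
tool_pos: [0.592, 0.0465, 0.2618]
ee_rot: [-3.142, -0.0, -0.365]
wrist_force: [-0.6, -2.4, 1.7]
width: 0.0006
finger_force: 1.4
```

```bash
python3 - <<'E'
from h import *
s=cam("scene")
A=cv2.resize(s["image"][200:300,260:360,::-1],None,fx=6,fy=6,interpolation=cv2.INTER_CUBIC)
cv2.imwrite("pics/g5.png",A)
o=telemetry.get_obs();print(o["wrist_force"],o["tool_pos"])
r=o["tool_pos"][:2]-np.array([.5965,.0615]);print("face",r@[.349,.937]+.0127)
E
```

```text
[ 0.1760585  -2.09846737  1.43190968] [0.59206877 0.04673152 0.26168677]
face -0.0026845616269331497
```

View pics/g5.png

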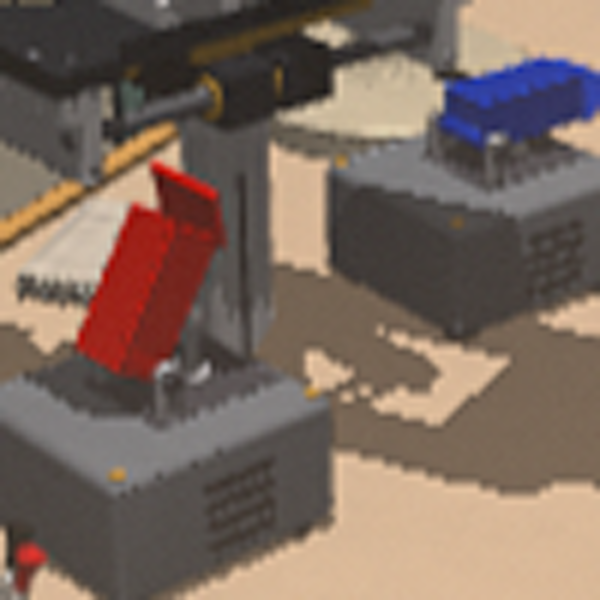

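The toggle ball shows at crop (200,370), near or just past upright, with the guard close to its stop. I'll lower the tip to bear on the stem and creep forward while watching the force.

Call:
apply_moves:
  moves:
    - [[0, -0.01, 0.03, 0, 1], [0, -0.03, 0.06, 0, 1], [0, -0.05, 0.07, 0, 1], [0, -0.05, 0.07, 0, 1]]

```text
time: 6.4
tool_pos: [0.5928, 0.049, 0.2578]
ee_rot: [-3.141, 0.001, -0.365]
wrist_force: [-0.8, -2.4, 1.4]
width: 0.0004
finger_force: 0.9
```

```bash
cat > st.py <<'E'
from h import *
import sys
s=cam("scene")
A=cv2.resize(s["image"][225:300,255:330,::-1],None,fx=8,fy=8,interpolation=cv2.INTER_CUBIC)
cv2.imwrite(f"pics/{sys.argv[1]}.png",A)
o=telemetry.get_obs();print(o["wrist_force"].round(2),o["tool_pos"].round(4),o["time"])
r=o["tool_pos"][:2]-np.array([.5965,.0615]);print("face",r@[.349,.937]+.0127)
# predicted knob pixels for angles
for ph in(-.42,0,.2,.3,.42):
    x=.022*np.sin(ph);z=.057+.022*np.cos(ph)
    print(ph,((proj(s,[.5965+.349*x,.0615+.937*x,z])-[255,225])*8).round(1))
for n in ("scene","top"):
    c=cam(n); hsv=cv2.cvtColor(c["image"],cv2.COLOR_RGB2HSV)
    # orange screws of the red box
    m=cv2.inRange(hsv,(14,150,120),(28,255,255)); 
    k,_,stt,cc=cv2.connectedComponentsWithStats(m); w=(240,170,310,240) if n=="top" else (250,240,330,300)
    print(n,[c_.round(1).tolist() for c_,q in zip(cc[1:],stt[1:]) if w[0]<c_[0]<w[2] and w[1]<c_[1]<w[3] and q[4]<20])
E
python3 st.py g6
```

```text
[-0.47 -1.16  0.68] [0.5928 0.049  0.2578] 6.45
face -0.00028768630301498864
-0.42 [324.4 212. ]
0 [297.5 215.7]
0.2 [284.5 222.1]
0.3 [278.2 226.3]
0.42 [270.9 232.2]
scene [[257.5, 265.0], [311.5, 265.0], [279.0, 279.0]]
top [[262.0, 207.0], [244.2, 216.4], [282.5, 229.5]]
```

View pics/g6.png

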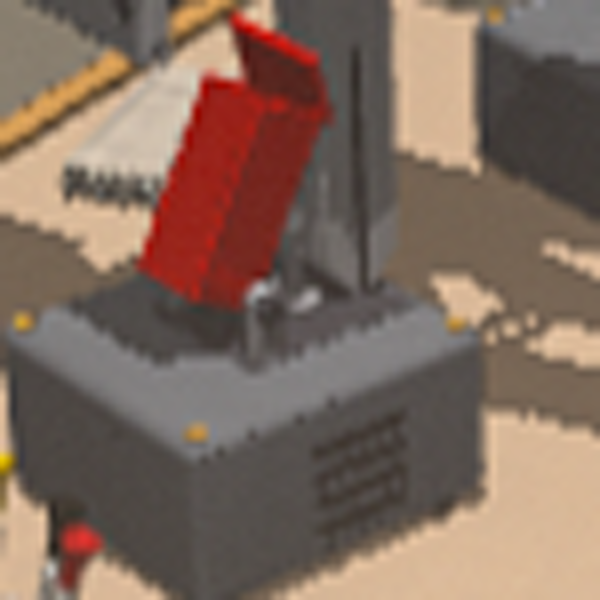

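The guard is at about 1.05 rad. The screws are where they were, at scene (257.5,265), (311.5,265) and (279,279), so the box has not moved. The force is still small, so I'll creep on.

Call:
apply_moves:
  moves:
    - [[0, -0.02, 0, 0, 1], [0, -0.04, 0, 0, 1], [0, -0.04, 0, 0, 1]]

```text
time: 6.92
tool_pos: [0.5935, 0.0508, 0.2581]
ee_rot: [3.142, 0.0, -0.365]
wrist_force: [-1.2, -2.2, -0.3]
width: 0.0007
finger_force: 0.9
```

```bash
python3 st.py g7
```

```text
[-1.39 -1.59 -0.48] [0.5935 0.0508 0.2581] 6.975
face 0.001658256412169207
-0.42 [324.4 212. ]
0 [297.5 215.7]
0.2 [284.5 222.1]
0.3 [278.2 226.3]
0.42 [270.9 232.2]
scene [[257.5, 265.0], [311.5, 265.0], [279.0, 279.0]]
top [[244.2, 216.4], [282.5, 229.5]]
```

Call:
apply_moves:
  moves:
    - [[0, -0.02, 0, 0, 1], [0, -0.04, 0, 0, 1], [0, -0.04, 0, 0, 1]]

```text
time: 7.45
tool_pos: [0.5941, 0.0523, 0.2581]
ee_rot: [3.14, 0.0, -0.365]
wrist_force: [-2.3, -3.1, 0.1]
width: 0.0005
finger_force: 2.1
```

```bash
python3 st.py g8|grep -v "^[-0]"
```

```text
[-2.77 -4.06  2.22] [0.5941 0.0523 0.2582] 7.5
face 0.0032531552668173935
scene [[253.5, 241.5], [257.5, 265.0], [311.5, 265.0], [279.0, 279.0]]
top [[244.2, 216.4], [282.7, 229.3]]
```

Call:
apply_moves:
  moves:
    - [[0, -0.02, 0, 0, 1], [0, -0.02, 0, 0, 1]]

```text
time: 7.85
tool_pos: [0.5945, 0.0532, 0.2582]
ee_rot: [3.14, 0.0, -0.366]
wrist_force: [-3.1, -4.5, 0.6]
width: 0.0003
finger_force: 2.7
```

```bash
python3 st.py g9|grep -v "^[-0]"; python3 - <<'E'
import cv2,numpy as np
i=[cv2.imread(f"pics/g{k}.png") for k in(6,7,8,9)]
c=[cv2.resize(x[150:350,130:430],None,fx=1.33,fy=1.33) for x in i]
cv2.imwrite("pics/cmp.png",np.vstack([np.hstack(c[:2]),np.hstack(c[2:])]))
E
```

```text
[-4.55 -4.5   1.32] [0.5945 0.0531 0.2582] 7.9
face 0.004161853384047065
scene [[256.5, 240.5], [257.5, 265.0], [311.5, 265.0], [278.5, 279.0], [253.7, 284.4]]
top [[244.2, 216.4], [282.5, 229.5]]
```

View pics/cmp.png

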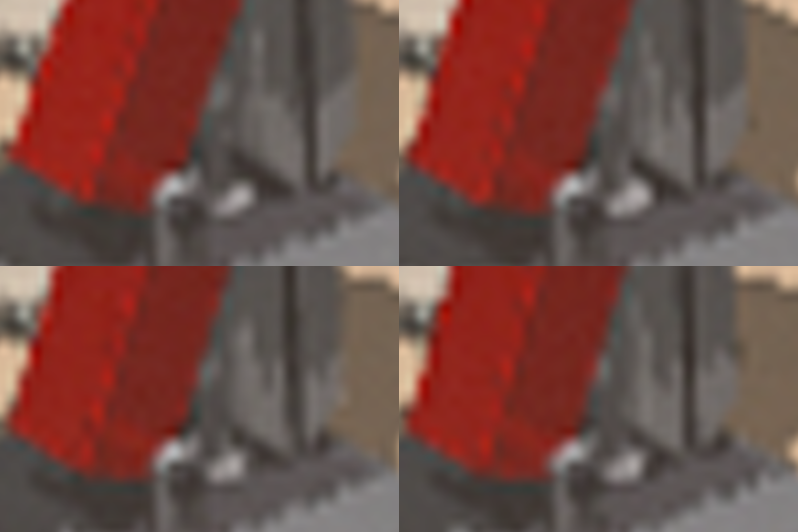

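The ball shows as a light blob between guard and finger, moving left, at roughly +0.2 rad from upright. The box has not moved. Next I'll compute the guard angle and the geometry numerically.

```bash
cat > an.py <<'E'
from h import *
s=cam("scene"); im=s["image"]; hsv=cv2.cvtColor(im,cv2.COLOR_RGB2HSV)
U=np.array([.349,.937,0]);V=np.array([-.937,.349,0]);O=np.array([.5965,.0615,0])
W=lambda x,y,z:O+(x*U+y*V)/1000+[0,0,z/1000]
sc=[(311.5,265),(279,279),(257.5,265)]
print("pred screws",[proj(s,W(x,y,56)).round(1).tolist() for x,y in((-24,40),(62,40),(62,-40),(-24,-40))])
m=cv2.inRange(hsv,(0,150,60),(8,255,255)); m[:215]=0;m[270:]=0;m[:,:255]=0;m[:,310:]=0
c=max(cv2.findContours(m,0,1)[0],key=cv2.contourArea)[:,0]
for k,i in(("top",c[:,1].argmin()),("right",c[:,0].argmax()),("left",c[:,0].argmin()),("bot",c[:,1].argmax())):print(k,c[i])
g=lambda th,x,z:(24+(x-24)*np.cos(th)+(z-70)*np.sin(th),70-(x-24)*np.sin(th)+(z-70)*np.cos(th))
for th in(.95,1.05,1.15):
    q=[]
    for x,y,z in((-44,18,82),(-44,-18,82),(-28,18,67),(-28,-18,67),(28,13,90),(28,-13,90)):
        a,b=g(th,x,z);q.append(proj(s,W(a,y,b)).round(1).tolist())
    print(th,q)
print("nut",proj(s,W(0,0,57)).round(1),"knobs",[proj(s,W(22*np.sin(p),0,57+22*np.cos(p))).round(1).tolist() for p in(0,.2,.42)])
o=telemetry.get_obs();T=o["tool_pos"]
print("tip",[proj(s,T+dx*U+dy*V-[0,0,.199]).round(1).tolist() for dx in(.0125,-.0125) for dy in(.008,-.008)])
print(o["wrist_force"].round(1))
b=im[238:264,270:302].astype(int); print("brightness rows 238.., cols 270..301"); print("\n".join(" ".join("RR" if m[r+238,k+270] else f"{b[r,k].mean()/2.56:02.0f}" for k in range(32)) for r in range(26)))
E
python3 an.py
```

```text
pred screws [[312.7, 264.5], [279.9, 277.9], [258.5, 263.7], [290.6, 251.7]]
top [281 227]
right [294 239]
left [272 257]
bot [281 263]
0.95 [[298.6, 231.4], [288.4, 226.1], [300.0, 240.4], [289.9, 234.9], [279.5, 260.5], [272.4, 256.2]]
1.05 [[296.1, 231.1], [285.9, 225.8], [298.4, 239.6], [288.3, 234.2], [279.2, 261.5], [272.2, 257.1]]
1.15 [[293.5, 231.1], [283.3, 225.8], [296.6, 239.1], [286.5, 233.7], [279.1, 262.4], [272.0, 258.0]]
nut [292.6 261. ] knobs [[292.2, 252.0], [290.6, 252.8], [288.9, 254.0]]
tip [[293.0, 261.8], [288.6, 259.1], [302.2, 258.2], [297.7, 255.6]]
[-3.1 -5.2  0.8]
brightness rows 238.., cols 270..301
68 68 73 73 73 74 73 57 RR RR RR RR RR RR RR RR RR RR RR RR RR RR RR RR 28 33 32 23 25 33 32 33
70 75 74 74 73 75 74 52 RR RR RR RR RR RR RR RR RR RR RR RR RR RR RR RR RR 32 31 22 24 33 32 33
76 76 74 73 74 76 73 RR RR RR RR RR RR RR RR RR RR RR RR RR RR RR RR 27 29 31 32 21 24 33 32 32
77 75 74 74 76 76 69 RR RR RR RR RR RR RR RR RR RR RR RR RR RR RR RR 30 33 33 31 24 24 33 33 32
75 74 75 76 76 74 50 RR RR RR RR RR RR RR RR RR RR RR RR RR RR RR RR 30 32 33 
[... 1333 characters left out ...]
4 38 46 42 42 41 22 40 42 42
60 36 RR RR RR RR RR RR RR RR RR RR RR RR RR RR RR RR 25 29 30 31 36 39 47 42 42 41 23 35 42 41
38 39 RR RR RR RR RR RR RR RR RR RR RR RR RR RR RR RR 22 25 30 29 30 35 43 43 43 41 23 36 42 38
36 35 RR RR RR RR RR RR RR RR RR RR RR RR RR RR RR RR 26 34 30 30 30 26 33 40 43 41 23 35 40 29
32 30 29 28 RR RR RR RR RR RR RR RR RR RR RR RR 37 55 48 41 28 30 35 28 29 31 39 40 25 30 32 21
29 29 29 29 29 28 RR RR RR RR RR RR RR RR RR 36 55 65 54 33 29 33 45 51 35 23 26 33 31 29 27 29
29 30 29 30 28 27 28 30 RR RR RR RR RR RR RR 39 53 34 31 31 36 48 58 63 31 25 27 29 35 35 35 34
30 29 30 29 25 24 29 26 25 24 26 RR RR RR RR 30 37 29 27 23 38 53 52 48 28 29 34 34 34 34 34 34
```

```bash
python3 - <<'E'
from h import *
a=cv2.imread("pics/top0.png")[:,:,::-1]; s=cam("top"); b=s["image"]
for n,i,y,x in(("red0",a,229,289),("redNow",b,229,289),("blue0",a,232,397),("blueNow",b,232,397)):
    w=i[y-4:y+5,x-4:x+5].astype(int); g=w[...,1]-w[...,[0,2]].max(-1); k=np.unravel_index(g.argmax(),g.shape); print(n,g.max(),w[k],k)
def blk(f,sc,ox,oy):
    i=cv2.imread(f).mean(-1); print(f)
    for r in range(248,264): print(r," ".join(f"{i[int((r-oy+.5)*sc),int((c-ox+.5)*sc)]/2.56:02.0f}" for c in range(284,300)))
blk("pics/g5.png",6,260,200);blk("pics/g6.png",8,255,225);blk("pics/g9.png",8,255,225)
E
```

```text
red0 51 [ 57 122  71] (np.int64(4), np.int64(4))
redNow 9 [ 58 101  92] (np.int64(4), np.int64(4))
blue0 32 [ 71 103  62] (np.int64(4), np.int64(4))
blueNow 43 [ 84 127  78] (np.int64(4), np.int64(4))
pics/g5.png
248 28 22 24 24 24 24 24 24 26 32 32 37 42 31 32 31
249 27 24 24 24 25 25 23 25 27 32 32 39 41 32 33 31
250 24 24 24 25 24 25 24 27 32 33 32 39 42 35 32 31
251 23 24 24 25 24 24 25 32 40 36 31 39 41 41 33 35
252 24 25 24 25 24 24 25 33 43 37 31 38 41 40 34 40
253 25 25 24 25 25 24 26 32 37 33 32 38 40 41 38 41
254 25 23 25 25 24 25 27 32 32 30 32 38 41 42 43 41
255 24 25 24 25 24 27 30 29 30 27 29 36 41 42 42 41
256 24 25 25 25 24 27 29 30 30 25 23 29 36 42 43 41
257 24 25 24 24 24 22 26 31 29 24 22 22 25 34 39 41
258 24 24 23 24 22 22 24 31 29 24 21 23 22 22 30 36
259 26 24 24 25 26 35 24 31 29 24 23 22 23 22 22 26
260 26 28 42 60 48 44 27 30 29 34 48 20 23 23 23 21
261 26 35 59 68 52 39 30 31 37 58 66 25 28 22 29 28
262 25 36 52 32 29 29 33 41 53 65 52 31 34 30 35 35
263 24 29 37 30 29 21 29 43 51 45 33 32 35 35 34 34
pics/g6.png
248 26 24 24 25 24 25 24 25 27 32 33 41 31 
[... 932 characters left out ...]
 32 36 41 32 33 31 20 33
251 25 24 24 24 25 26 28 32 32 36 41 32 33 30 19 34
252 25 24 25 24 25 29 37 31 32 36 40 32 34 35 18 34
253 24 25 25 24 25 32 41 31 32 37 42 31 35 40 20 39
254 25 24 24 23 25 32 36 31 32 39 43 36 34 39 22 42
255 24 24 25 24 25 29 31 30 32 39 44 41 38 40 24 42
256 25 25 26 24 27 27 30 31 35 38 46 42 42 40 24 41
257 25 25 25 24 25 28 31 30 36 40 46 42 42 40 24 40
258 24 24 24 24 22 25 29 30 30 36 43 42 42 40 23 36
259 25 25 23 26 29 35 29 30 30 26 34 41 43 40 23 36
260 27 27 40 57 48 39 28 31 36 29 28 30 38 39 25 31
261 28 38 57 64 51 32 29 35 48 52 34 22 26 32 32 29
262 28 39 51 32 30 30 38 50 58 61 29 24 29 30 35 35
263 25 29 37 29 26 24 38 52 51 46 27 29 35 35 35 35
```

The ball highlight has moved from col 292.0 to 290.0, so the lean is about +0.2 to 0.3 rad and needs to reach 0.42. The low tip may be jamming on the stem base, where there is little leverage. I'll raise it 4 mm and see.

Call:
apply_moves:
  moves:
    - [[0, 0, -0.04, 0, 1], [0, 0, -0.08, 0, 1], [0, 0, -0.08, 0, 1]]

```text
time: 8.48
tool_pos: [0.5947, 0.0536, 0.2621]
ee_rot: [-3.141, -0.0, -0.365]
wrist_force: [-0.5, -3.8, -0.5]
width: 0.0005
finger_force: 1.7
```

```bash
cat > bl.py <<'E'
from h import *
f=0;g=0
for k in range(3):
    s=cam("scene"); f=f+s["image"].astype(float)/3; g=g+telemetry.get_obs()["wrist_force"]/3
o=telemetry.get_obs();r=o["tool_pos"][:2]-np.array([.5965,.0615])
print("F.u",(g[:2]@[.349,.937]).round(2),"Fz",g[2].round(2),"face",(r@[.349,.937]*1e3+12.7).round(2),"lat",(r@[-.937,.349]*1e3).round(2),"tipz",(o["tool_pos"][2]*1e3-199).round(1),o["time"])
R=f[...,0]-f[...,1]
i=f.mean(-1)/2.56
for q in range(250,263): print(q," ".join("RR" if R[q,c]>40 else f"{i[q,c]:02.0f}" for c in range(283,300)))
hsv=cv2.cvtColor(s["image"],cv2.COLOR_RGB2HSV);Y=f[...,0]-f[...,2]
for (x,y) in((311,265),(279,279),(257,265)):
    w=np.clip(Y[y-3:y+4,x-3:x+4]-40,0,None);gy,gx=np.mgrid[y-3:y+4,x-3:x+4];print((w*gx).sum()/w.sum(),(w*gy).sum()/w.sum())
E
python3 bl.py
```

```text
F.u -3.54 Fz -1.35 face 4.65 lat -1.05 tipz 63.1 8.625
250 RR RR RR RR RR RR RR 28 32 33 40 42 32 32 27 24 33
251 RR RR RR RR RR RR RR 29 32 32 40 41 32 31 26 24 37
252 RR RR RR RR RR RR RR 34 31 33 41 41 33 36 29 24 44
253 RR RR RR RR RR RR RR 40 31 33 40 41 33 42 33 23 44
254 RR RR RR RR RR RR 30 36 31 35 38 41 37 42 33 23 42
255 RR RR RR RR RR RR 31 31 31 37 38 43 43 42 36 22 42
256 RR RR RR RR RR RR 30 29 30 34 35 43 43 42 40 23 42
257 RR RR RR RR RR RR 29 30 28 25 31 39 43 43 40 24 42
258 RR RR RR RR RR 21 25 31 29 23 24 31 39 42 41 23 41
259 RR RR RR RR RR 27 33 30 29 28 23 23 26 35 36 22 34
260 RR RR RR RR 54 49 42 28 31 35 30 29 22 23 25 22 22
261 RR RR RR 55 64 54 36 28 33 45 50 36 22 22 23 28 28
262 RR RR 39 52 34 32 31 36 48 58 63 35 27 27 29 35 35
311.76666666666665 263.6239766081871
278.85181119648735 278.6959385290889
257.40179573512904 264.6475869809203
```

Call:
apply_moves:
  moves:
    - [[0, -0.02, -0.02, 0, 1], [0, -0.03, -0.02, 0, 1], [0, -0.03, -0.02, 0, 1]]

```text
time: 9.0
tool_pos: [0.5952, 0.0549, 0.2632]
ee_rot: [3.141, -0.0, -0.365]
wrist_force: [-1.2, -3.4, -1.3]
width: 0.0006
finger_force: 1.8
```

```bash
python3 bl.py
```

```text
F.u -3.58 Fz -1.56 face 6.02 lat -1.05 tipz 64.2 9.15
250 RR RR RR RR RR RR RR 29 32 34 45 32 33 31 21 36 32
251 RR RR RR RR RR RR RR 31 31 37 46 32 32 31 22 39 37
252 RR RR RR RR RR RR RR 34 32 38 45 35 33 35 21 36 43
253 RR RR RR RR RR RR 37 37 32 38 44 41 34 41 22 35 43
254 RR RR RR RR RR RR 33 35 32 38 42 42 37 41 24 35 43
255 RR RR RR RR RR RR 32 31 32 38 43 42 42 41 28 34 43
256 RR RR RR RR RR 25 29 29 30 36 42 43 43 41 28 34 43
257 RR RR RR RR RR 25 30 29 26 27 35 40 43 41 28 32 43
258 RR RR RR RR RR 23 28 30 28 21 24 31 39 42 27 29 37
259 RR RR RR RR RR 31 32 29 29 24 26 23 28 36 27 27 24
260 RR RR RR RR 51 43 39 29 31 33 34 29 22 23 25 22 23
261 RR RR 42 45 61 41 36 31 44 50 39 49 21 22 23 28 29
262 RR RR 46 31 29 32 31 37 57 62 38 54 27 27 29 35 34
311.64792176039117 263.58679706601464
278.4576923076923 278.8166666666667
257.14213836477984 264.851572327044
```

The box may have crept about 0.5–0.7 mm, so I'll stop slow pushing. Short quick strokes low on the stem, ending at the same limit, should let the box's inertia hold it.

Call:
apply_moves:
  moves:
    - [[0, 0.1, 0.02, 0, 1], [0, 0.22, 0.07, 0, 1], [0, 0.22, 0.07, 0, 1], [0, 0.02, 0.07, 0, 1], [0, 0.04, 0.07, 0, 1], [0, 0.04, 0.07, 0, 1]]

```text
time: 9.9
tool_pos: [0.5946, 0.053, 0.2596]
ee_rot: [3.141, -0.001, -0.365]
wrist_force: [-0.9, -2.5, 0.5]
width: 0.0004
finger_force: 1.3
```

```bash
python3 bl.py
```

```text
F.u -2.28 Fz -0.07 face 4.03 lat -1.15 tipz 60.6 10.05
250 RR RR RR RR RR RR RR RR 32 32 39 42 32 33 29 21 34
251 RR RR RR RR RR RR RR 28 31 32 38 41 33 33 31 21 35
252 RR RR RR RR RR RR RR 34 32 31 36 40 32 33 31 22 38
253 RR RR RR RR RR RR RR 39 31 32 36 39 32 33 35 21 41
254 RR RR RR RR RR RR RR 37 30 32 37 41 36 34 41 21 42
255 RR RR RR RR RR RR 29 32 30 32 38 43 41 38 41 21 41
256 RR RR RR RR RR RR 30 29 30 35 39 46 42 43 40 22 41
257 RR RR RR RR RR RR 29 30 31 33 38 47 42 43 41 24 41
258 RR RR RR RR RR 23 26 29 28 25 31 41 42 43 40 24 42
259 RR RR RR RR RR 23 35 31 30 31 23 26 35 41 41 24 37
260 RR RR RR RR 58 46 46 32 31 38 29 27 24 31 37 24 27
261 RR RR RR 56 70 55 41 30 31 45 50 35 25 22 25 25 28
262 RR RR 34 54 35 30 30 35 47 58 63 36 28 28 28 29 35
311.8507645259939 263.57125382263
279.1421508034611 278.6909765142151
257.40134529147986 264.6378923766816
```

The screws are back at their first positions, so the box only rocked a little and did not slide. The 6 N I felt earlier was the stem near its pivot. I'll use a quick low tap there.

Call:
apply_moves:
  moves:
    - [[0, 0.22, 0.04, 0, 1], [0, 0.22, 0.04, 0, 1], [0, -0.03, 0.04, 0, 1], [0, 0.22, 0.04, 0, 1], [0, 0.22, 0.04, 0, 1], [0, -0.04, 0.04, 0, 1], [0, 0.01, 0.04, 0, 1], [0, 0.01, 0, 0, 1]]

```text
time: 11.05
tool_pos: [0.5941, 0.0528, 0.259]
ee_rot: [3.141, 0.001, -0.365]
wrist_force: [-0.1, -0.8, -1.6]
width: 0.0007
finger_force: 0.7
```

```bash
python3 bl.py
```

```text
F.u -1.79 Fz -0.56 face 3.61 lat -0.86 tipz 60.5 11.2
250 RR RR RR RR RR RR RR RR 32 32 39 43 32 32 31 20 32
251 RR RR RR RR RR RR RR 28 31 32 39 44 33 33 32 21 32
252 RR RR RR RR RR RR RR 29 31 32 39 46 37 33 35 21 33
253 RR RR RR RR RR RR RR 29 32 32 39 45 41 34 41 20 33
254 RR RR RR RR RR RR RR 31 32 32 38 44 42 34 41 22 35
255 RR RR RR RR RR RR 29 31 31 32 38 42 42 39 41 25 35
256 RR RR RR RR RR RR 28 30 30 33 38 43 43 43 41 27 33
257 RR RR RR RR RR RR 29 30 27 32 37 43 43 43 41 27 33
258 RR RR RR RR RR 24 30 29 27 24 31 39 42 43 41 28 31
259 RR RR RR RR RR 24 36 30 29 27 23 28 36 41 42 27 30
260 RR RR RR RR 58 46 45 29 32 36 29 28 23 32 37 27 27
261 RR RR RR 56 70 55 41 30 34 46 50 35 23 22 25 25 26
262 RR RR RR 53 35 31 30 34 49 58 63 35 26 28 28 28 33
311.94097222222223 263.66493055555554
278.9626467449306 278.68409818569904
257.3993250843644 264.6344206974128
```

The ball highlight has gone behind the guard, so the toggle moved further over, and the box has not shifted. I'll do a few more taps, a touch lower.

Call:
apply_moves:
  moves:
    - [[0, 0.2, 0.045, 0, 1], [0, 0.2, 0.045, 0, 1], [0, -0.05, 0.045, 0, 1], [0, 0.2, 0.045, 0, 1], [0, 0.2, 0.045, 0, 1], [0, -0.06, 0.045, 0, 1], [0, 0.01, 0.04, 0, 1], [0, -0.03, 0, 0, 1], [0, -0.03, 0, 0, 1]]

```text
time: 12.32
tool_pos: [0.5946, 0.054, 0.2593]
ee_rot: [3.141, 0.001, -0.365]
wrist_force: [-1.1, -1.8, -1.0]
width: 0.0006
finger_force: 1.1
```

```bash
python3 bl.py
```

```text
F.u -2.21 Fz -1.11 face 4.97 lat -0.87 tipz 60.3 12.475
250 RR RR RR RR RR RR RR 28 32 33 39 32 33 32 27 24 33
251 RR RR RR RR RR RR RR 30 31 32 39 36 32 32 27 23 33
252 RR RR RR RR RR RR RR 32 31 32 41 42 32 32 29 21 33
253 RR RR RR RR RR RR RR 32 31 33 40 42 36 33 33 22 37
254 RR RR RR RR RR RR 30 31 32 36 38 43 41 33 35 23 42
255 RR RR RR RR RR RR 32 31 33 37 37 43 42 37 39 23 42
256 RR RR RR RR RR RR 32 31 32 37 36 42 42 43 40 23 42
257 RR RR RR RR RR 27 29 30 29 35 35 41 43 43 41 22 42
258 RR RR RR RR RR 28 30 29 25 29 33 41 43 43 40 21 42
259 RR RR RR RR RR 23 32 29 26 22 25 35 40 43 40 21 41
260 RR RR RR RR 56 46 39 28 32 30 28 24 30 39 39 22 35
261 RR RR RR 56 70 55 40 27 36 46 50 31 21 26 31 22 25
262 RR RR 49 54 34 28 31 38 50 59 63 31 23 27 27 27 29
311.6159153633855 263.8334866605336
278.45089903181184 278.7551867219917
257.196875 264.728125
```

Stem pixels at row 258 now centre near col 289.3, against a predicted 289.4 at full lean. I'll do one more pair of taps to confirm nothing moves further.

Call:
apply_moves:
  moves:
    - [[0, 0.22, 0.045, 0, 1], [0, 0.22, 0.05, 0, 1], [0, -0.04, 0.05, 0, 1], [0, 0.22, 0.05, 0, 1], [0, 0.22, 0.05, 0, 1], [0, -0.04, 0.05, 0, 1], [0, 0.03, 0.04, 0, 1], [0, 0, 0, 0, 1], [0, 0, 0, 0, 1]]

```text
time: 13.6
tool_pos: [0.5947, 0.0541, 0.2596]
ee_rot: [3.141, 0.0, -0.365]
wrist_force: [-0.8, -1.8, -0.2]
width: 0.0006
finger_force: 0.7
```

```bash
python3 bl.py
```

```text
F.u -1.17 Fz -0.87 face 5.05 lat -0.93 tipz 60.5 13.75
250 RR RR RR RR RR RR RR 29 32 33 42 32 32 31 22 24 33
251 RR RR RR RR RR RR RR 29 32 33 40 36 33 32 23 25 37
252 RR RR RR RR RR RR RR 32 31 33 40 42 32 32 29 26 42
253 RR RR RR RR RR RR 28 32 32 34 40 42 36 33 33 25 43
254 RR RR RR RR RR RR 33 32 32 38 40 43 41 33 32 24 44
255 RR RR RR RR RR RR 34 32 32 37 40 42 42 36 33 23 43
256 RR RR RR RR RR RR 30 31 33 38 39 43 42 42 33 23 43
257 RR RR RR RR RR 27 29 27 29 36 38 43 42 42 37 23 42
258 RR RR RR RR RR 26 29 27 25 28 33 41 43 43 40 24 42
259 RR RR RR RR RR 23 29 29 25 22 24 32 39 44 40 24 42
260 RR RR RR RR 57 43 36 29 31 27 25 24 29 38 39 22 34
261 RR RR 51 55 71 55 42 29 37 45 49 30 22 26 31 21 23
262 RR RR 59 53 34 30 35 49 52 61 63 31 22 27 28 28 29
311.3614298323036 263.9430714916152
278.1858288770053 278.85427807486633
256.8046875 264.93359375
```

The taps have stopped moving the toggle, so it is at its end. The box had begun to creep about 1 mm, so I'll take the finger out.

Call:
apply_moves:
  moves:
    - [[0, 0.15, -0.03, 0, 1], [0, 0.3, -0.03, 0, 1], [0, 0.5, -0.03, 0, 1], [0, 0.7, -0.03, 0, 1], [0, 0.9, -0.03, 0, 1], [0, 1.1, -0.03, 0, 1], [0, 1.3, -0.03, 0, 1], [0, 1.4, -0.03, 0, 1], [0, 1.4, -0.6, 0, 1], [0, 1.4, -1.4, 0, 1]]

```text
time: 15.0
tool_pos: [0.5694, -0.0115, 0.3288]
ee_rot: [3.141, 0.004, -0.365]
wrist_force: [0.4, 0.4, -0.2]
width: 0.0007
finger_force: 0.0
```

Call:
apply_moves:
  moves:
    - [[0, 0.3, -0.8, 0, 1], [0, 1.0, -1.6, 0, 1], [-0.2, 2.0, -1.8, 0, 1], [-0.6, 3.0, -1.8, 0, 1], [-0.9, 4.0, -1.8, 0, 1], [-1, 5.0, -1.8, 0, 1], [-1, 6.0, -1.8, 0, 1], [-1, 7.0, -1.8, 0, 1], [-1, 7, -1.8, 0, 1]]

```text
time: 16.12
tool_pos: [0.3967, -0.3229, 0.4193]
ee_rot: [3.141, 0.001, -0.37]
wrist_force: [0.1, 1.1, 0.5]
width: 0.0007
finger_force: 0.0
```

```bash
python3 - <<'E'
from h import *
a=cv2.imread("pics/top0.png")[:,:,::-1]; s=cam("top"); b=s["image"]
print(telemetry.get_obs()["time"],telemetry.get_obs()["tool_pos"])
def rect(i,lo,hi,x0,x1):
    m=cv2.inRange(cv2.cvtColor(np.ascontiguousarray(i),cv2.COLOR_RGB2HSV),lo,hi); m[:, :x0]=0;m[:,x1:]=0;m[:180]=0;m[240:]=0
    c=max(cv2.findContours(m,0,2)[0],key=cv2.contourArea);return cv2.contourArea(c),cv2.minAreaRect(c)
for i in(a,b):print(rect(i,(0,170,80),(8,255,255),240,320))
for y,x in((229,289),(232,397)):
    print(a[y-1:y+2,x-1:x+2].reshape(-1,3).tolist());print(b[y-1:y+2,x-1:x+2].reshape(-1,3).tolist())
def screws(i):
    Y=i[...,0].astype(float)-i[...,2];o=[]
    for x,y in((257,183),(295,195),(283,230),(244,217)):
        w=np.clip(Y[y-3:y+4,x-3:x+4]-50,0,None);gy,gx=np.mgrid[y-3:y+4,x-3:x+4];o+=[round((w*gx).sum()/w.sum(),2),round((w*gy).sum()/w.sum(),2)]
    return o
print(screws(a));print(screws(b))
d=np.abs(a.astype(int)-b).max(-1)>60; n,_,st,c=cv2.connectedComponentsWithStats(d.astype(np.uint8)); print([(q[:5].tolist()) for q in st[1:] if q[4]>8])
E
python3 bl.py|grep "^[23]...*\..*\."
```

```text
16.175 [ 0.39738497 -0.32153622  0.41940451]
(450.5, ((280.2806701660156, 208.17172241210938), (35.542091369628906, 17.789615631103516), 15.068489074707031))
(451.0, ((279.5, 207.00001525878906), (35.10127639770508, 17.39252471923828), 18.43494987487793))
[[72, 82, 68], [48, 98, 60], [78, 90, 59], [84, 115, 88], [57, 122, 71], [73, 84, 54], [73, 91, 69], [72, 91, 61], [104, 87, 67]]
[[45, 108, 60], [69, 89, 55], [104, 82, 71], [44, 94, 49], [72, 78, 52], [106, 88, 73], [85, 79, 57], [105, 86, 71], [116, 96, 79]]
[[74, 91, 83], [47, 73, 50], [103, 88, 67], [56, 95, 71], [71, 103, 62], [172, 149, 118], [66, 85, 55], [149, 140, 100], [197, 168, 132]]
[[81, 97, 90], [54, 78, 53], [108, 97, 73], [64, 100, 77], [71, 112, 63], [179, 154, 125], [75, 93, 62], [155, 146, 106], [212, 176, 143]]
[np.float64(256.67), np.float64(182.2), np.float64(294.82), np.float64(194.98), np.float64(282.77), np.float64(229.41), np.float64(243.6), np.float64(216.57)]
[np.float64(255.88), np.float64(181.99), np.float64(293.89), np.float64(194.54), np.float64(281.66), np.float64(229.05), np.float64(242.99), np.float64(216.4)]
[[262, 195, 5, 15, 19], [302, 194, 3, 10, 11], [293, 205, 7, 23, 29], [305, 209, 6, 11, 14], [403, 216, 237, 264, 28413], [285, 230, 9, 7, 12], [586, 252, 7, 10, 34], [529, 269, 19, 13, 149], [585, 268, 8, 16, 106], [569, 270, 12, 29, 155], [627, 283, 3, 7, 10], [584, 291, 8, 4, 24], [547, 306, 77, 69, 2139], [361, 323, 41, 55, 1289], [293, 366, 15, 13, 25], [542, 369, 8, 5, 13], [517, 376, 5, 5, 9], [590, 391, 15, 12, 87], [585, 403, 17, 19, 219], [253, 411, 19, 10, 96], [256, 423, 63, 33, 1274], [318, 423, 70, 33, 1219], [199, 425, 47, 55, 935], [618, 449, 22, 31, 308], [603, 463, 20, 17, 98], [531, 476, 8, 4, 12], [598, 477, 6, 3, 11]]
311.4458700882117 264.07337610264636
278.18148148148146 278.85061728395056
256.8159144893112 264.9239904988124
```

The guard is shut again, the other objects show no change, and the box moved under 2 mm. Handing in.

```bash
python3 -c "
from bench import ticket
print(ticket.close_job())"
```

```text
the job is handed in; nothing more can be done
None
```

I lifted the red guard with the back of a finger, pushed the toggle back to what the camera pixels suggest is its full-on position, and withdrew the finger so the guard dropped shut. I could not see the toggle directly at the end. The red box also shifted about 2 mm back during the last taps, though it was not to be moved. I saw no sign that the blue box or anything else on the bench had moved, and I handed the job in.

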